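# Open the rinse supply and hold the self-closing lever level

### The arm

A 6-joint arm with a two-finger parallel gripper is mounted at the origin on the work surface. World frame = base frame: x ahead of the robot, y to its left, z up, the work surface at z = 0. Lengths are in mm, angles in rad, forces in N, time in s.
With the tool pointing down it reaches from about 350 to 875 mm from the base axis. Payload 4.2 kg.
Tool frame: the origin (TCP) lies midway between the tips of the shut fingers; the grasp point (between the pads) lies 19 mm behind it; z points along the fingers, y is the direction in which the jaws open and shut (so a half turn about z gives the same grasp; the last joint's range is limited). The gripper opens to 85 mm and grips with 20 to 120 N. Pads are 22 mm wide; open, the fingers measure 114 mm over their backs; the gripper's body (76 mm by 85 mm) begins 54 mm behind the grasp point. The pads swing forward as they close: fully open they stand 13 mm farther back than shut.
Start: joints at [-0.926, 0.385, 0.008, 0, -1.194, -0.259], TCP at [235.201, -579.033, 231.312] pointing down, gripper open.
Joint ranges: [-3.14, 3.14], [-1.21, 2.06], [-1.07, 1.41], [-3.16, 2.05], [-2.99, -0.16], [-3.1, 3.1]. Speed limits (rad/s): [2.79, 2.79, 3.14, 3.14, 3.14, 3.14].

### API

Orientations are given as a unit quaternion [x, y, z, w].
In Python, from bench import read_state, get_image, job_done, search_frame, regions_of gives the robot as it stands.
- The arm moves only by the tool servo_tool, never from a script. Its arguments are lists of equal length, an entry for each row: "turn": the turn, a rotation vector about the world's x, y, z in rad, a list of three; "dp": the shift along the world's x, y, z in m, a list of three; "fingers": the finger opening in m, from 0 to 0.0854. In form: {"turn": [[rx, ry, rz], ...], "dp": [[tx, ty, tz], ...], "fingers": [fingers, ...]}. A call has exactly 5 rows; each row shifts and turns the pose as measured when the row begins; what a row does not reach is not made up. A row lasts 1/8 s, in which the tool goes at most 62.5 mm and 10.7 degrees, less where a joint would pass 70% of its speed; a pose out of reach is approached as far as the arm can. A call is refused whole if a number of a shift passes 0.0625 or a number of a turn 0.188, either way. A call with a gripper value outside its range is refused whole. The fingers move at their own pace and stop on an object; the grip force is fixed at half the most. Time passes only in rows, so rows that do not move let the fingers close, or fill a call up. It gives the time, the measured TCP pose, the force and the opening at its end, in the units of the state.
- read_state(): the state, without advancing time (a new reading comes with each control period).
- get_image(name): name is "side" or "top"; returns a dict with "img" (400x640x3 uint8, red, green, blue), "vfov" (degrees; the focal length in pixels is half the picture's height over the tangent of half this angle, whatever the lens; pixels are square), "cx", "cy" (the principal point, pixels), "k1" (the pictures are not rectified: a ray, as slopes to the right and down, at radius r is drawn at 1 + k1 r^2 times it, then the intrinsics apply), "world_from_camera" (4x4, takes a point from camera to world coordinates). Camera axes: x right, y down, z forward; pixel columns grow to the right and rows downward; lengths in mm; the calibration is good to about 2 mm. A picture is of the moment at which its call begins. There is no depth.
- job_done(): hands the job in, once; it reports no verdict.
Trained networks look in the newest picture that a camera, given by its name, has taken for a name from the list of things; names that differ only in an ending like _2 or _b are one class to them, and where a whole thing is asked for, a point or a joint stands for the part that bears it (a point fixed in the world has none). Each returns a list of dicts, best first, with "score" (0 to 1); they miss things now and then, are a little off and sometimes report something else, mostly with a low value. They report only what shows in the picture. A call takes as long as a camera call.
- search_frame(query, camera): "box" ([left, top, width, height] in pixels, round what is visible of it).
- regions_of(query, camera): "region" (400x640 bool, what is visible of it) and "box" ([left, top, width, height] in pixels, round what is visible of it).
The state is a dict: "clock": time; "joints": joint angles; "joint_vel": joint speeds; "joint_efforts": joint torques, N m; "position": TCP position; "ee_rot": TCP orientation; "contact_force": force on the tool from outside, world axes, zero at the start; "wrist_torque": the same for the moment, N m; "gripper_width": finger opening in mm.
Only numpy, scipy, OpenCV 4.12 (cv2) and the standard library are available. Lean on these libraries where they do the work, as an engineer would, in place of code of your own. Each camera call takes 0.05 s, during which the arm holds its last target. There are 200 camera calls.

### The job

Get the rinse line of the wash bench running: turn the valve handwheel anticlockwise (seen from above) until its pointer stands over the raised block on the valve's base plate, and only then press the spring-loaded lever down by its rubber paddle until the lever is level, without ever pushing it on to its bottom stop. Finish while still holding the lever level with the fingers on its paddle, with the wheel left on the mark; leave the jar, the pot and the tub where they stand.

Things in the scene. Friction and masses are not known exactly. Their poses are not given: they have to be found in the camera images.
- valve: Supply valve fixed to the bench, on the left or on the right: a round dark steel plate, 250 mm across and 10 mm thick, with a brass valve body (36 mm across, up to 70 mm high; 52 mm across below 30 mm) in the middle and a handwheel on top. Origin: centre of the plate's underside, on the bench; z up. The raised block (mark) stands towards its -x.
- mark (a point): Middle of the top of the raised bright metal block on the valve's plate (40 mm long radially, 14 mm wide, its top 55 mm above the bench), 98 mm from the wheel's axis. The pointer must stand over it.
- hub (a point): Centre of the handwheel, on its upright axis, in the mid-plane of its rim, 100 mm above the bench. Plain bright metal wheel: rim of 12 mm round bar, 140 mm across to the bar's centre line (152 mm overall), three 9 mm spokes at 120 degrees, hub 28 mm across, nut 20 mm above the rim's mid-plane. Its x axis runs along the pointer's spoke; the other spokes are at +120 and -120 degrees.
- pointer (a point): Tip of the pointer, a steel cone that sticks out 24 mm beyond the rim in line with one spoke; 100 mm from the axis, at the rim's height.
- wheel (a joint): Angle of the handwheel in rad, growing anticlockwise seen from above: 0 = shut against its stop (pointer towards the valve's +x), 3.14 = pointer over the middle of the block, 4.5 = other stop. Starts between 0 and 0.9. It turns stiffly (about 0.15 N m of friction) and stays where it is left.
- lever_stand: Self-closing valve fixed to the bench, on the side the other valve is not: galvanised plate 100 x 90 mm, brass body and a steel fork 138 mm high (50 mm wide) that carries the lever. Origin: on the bench, below the paddle's centre when the lever is level; the fork stands 140 mm from it along its +x, the lever points from the fork to -x.
- hinge (a point): Lever's hinge axis, which lies along the stand's y, 120 mm above the bench; axes as the stand's.
- paddle_top (a point): Centre of the flat upper face of the lever's black rubber paddle: 85 mm long along the lever, 30 mm wide, 18 mm thick, centred 140 mm from the hinge axis. The face lies 9 mm above the lever's centre line, which passes through the hinge axis. z is normal to the face, x points along the lever towards the hinge.
- lever: The whole lever: 14 mm wide steel arm with the rubber paddle on its end. Origin on the hinge axis; the lever runs along its -x.
- lever_angle (a joint): Angle of the lever in rad, growing as the paddle is pressed down: 0 = at rest, raised 0.45 rad above level; 0.45 = level; 0.85 = bottom stop. A spring returns it: at the paddle's centre it takes about 4 N to start and 8 N to hold it level, rising smoothly; let go, it comes back up.
- jar: Bystander: upright black jar, 72 mm across, 130 mm high, on the far side of the bench. Origin under its centre.
- pot: Bystander: open dark steel pot, about 110 mm across, 100 mm high, at the far left. Origin under its centre.
- tub: Bystander: open grey plastic tub, 140 x 110 x 60 mm, at the far right. Origin under its centre.

How it is judged (in metres and radians):
On the way, in this order (a step that is already met when the one before it is completed fails the run):
1. the wheel's pointer stands over the block, at rest, with the lever still up (value of joint wheel between 3.02 and 3.26 rad and velocity of joint wheel between -0.1 and 0.1 rad/s and value of joint lever_angle below 0.1 rad), for 0.3 s.
2. the lever is held level by the fingers for a second, the wheel still on the mark (value of joint wheel between 3.02 and 3.26 rad and value of joint lever_angle between 0.35 and 0.55 rad and contact force between the fingers and lever above 1 N), for 1 s.
At the end, for the whole second after the job is handed in: The fingers still hold the lever down (more than 1 N on it) with the lever within 0.1 rad of level and steady; the wheel's pointer is within 0.12 rad of the middle of the block and at rest; jar, pot and tub are within 30 mm of where they stood (all of step 2 and velocity of joint wheel between -0.1 and 0.1 rad/s and velocity of joint lever_angle between -0.1 and 0.1 rad/s and distance of each of jar, pot, tub from where it was at the start of the episode below 0.03 m); the arm keeps its last pose, push and grip.
It fails at once if the lever is pressed while the pointer is not over the block (value of joint lever_angle above 0.25 rad and not (value of joint wheel between 3.02 and 3.26 rad)).
It fails at once if the lever is pushed (almost) on to its bottom stop, 0.33 rad below level (value of joint lever_angle above 0.78 rad).
It fails at once if the jar, the pot or the tub is shifted by 30 mm or knocked over (distance of any of jar, pot, tub from where it was at the start of the episode above 0.03 m or angle between any of jar, pot, tub's own z axis and vertical above 0.5 rad).
It also fails if it takes over 72 s, if anything falls off the work surface, if the arm or the gripper's body presses on something with over 40 N, if the wrist force passes 120 N, or if a joint passes its speed limit or range.

## Working session

There is one attempt and no reset: what is moved stays moved. The work goes in short steps, Python scripts to look and compute and a tool call to move; the robot and the scene stay as the last step left them, time stands still between calls to the robot, and variables do not carry over. Pictures are saved under pics/ and viewed, about 8 in all and at most 12, crops included, and the job is handed in when it is done.

Besides the shell and the picture viewer there is one more tool, called after "Call:" as name(argument=value, ...) on one line, values as JSON. servo_tool: Moves the arm, as the interface text tells. Its arguments: {"type":"object","properties":{"turn":{"type":"array","items":{"type":"array","items":{"type":"number"}}},"dp":{"type":"array","items":{"type":"array","items":{"type":"number"}}},"fingers":{"type":"array","items":{"type":"number"}}},"required":["turn","dp","fingers"]}

```bash
mkdir -p pics; ls; cat > h.py <<'E'
import numpy as np, cv2
from bench import *
def cam(n):
    d=get_image(n); d['f']=200/np.tan(np.radians(d['vfov'])/2); d['T']=np.array(d['world_from_camera']); return d
def K(d): return np.array([[d['f'],0,d['cx']],[0,d['f'],d['cy']],[0,0,1.]]), np.array([d['k1'],0,0,0.])
def onz(d,px,z):
    k,c=K(d); r=cv2.undistortPoints(np.array(px,float).reshape(-1,1,2),k,c).reshape(-1,2)
    v=np.c_[r,np.ones(len(r))]@d['T'][:3,:3].T; o=d['T'][:3,3]
    return o+v*((np.asarray(z)-o[2])/v[:,2])[:,None]
def proj(d,P):
    k,c=K(d); M=np.linalg.inv(d['T']); P=np.array(P,float).reshape(-1,3)
    return cv2.projectPoints(P,cv2.Rodrigues(M[:3,:3])[0],M[:3,3],k,c)[0].reshape(-1,2)
E
python3 - <<'E'
from h import *
s=read_state(); print(s['clock'],s['position'],s['ee_rot'],s['gripper_width'])
for n in ['top','side']:
    d=cam(n); cv2.imwrite(f'pics/{n}0.png',d['img'][...,::-1]); print(n,d['vfov'],d['cx'],d['cy'],d['k1'],d['T'].round(3).tolist())
    for q in ['valve','mark','hub','pointer','wheel','lever_stand','hinge','paddle_top','lever','jar','pot','tub']:
        print(q,[(np.round(r['box']).tolist(),round(r['score'],2)) for r in search_frame(q,n)[:2]])
E
```

```text
pics
0.0 [ 234.95533944 -578.51098162  230.21993952] [-1.91599297e-01  9.81472614e-01  1.07143704e-03 -2.63901149e-04] 85.63390890351153
top 52.56665988462928 316.32570888947555 196.7524452764891 0.009491491839481789 [[0.112, -0.971, 0.212, 339.373], [-0.994, -0.111, 0.019, -21.143], [0.005, -0.213, -0.977, 1384.518], [0.0, 0.0, 0.0, 1.0]]
valve [([219.0, 193.0, 76.0, 73.0], 0.97)]
mark [([219.0, 192.0, 75.0, 77.0], 0.8)]
hub [([227.0, 200.0, 52.0, 48.0], 0.82)]
pointer [([231.0, 201.0, 43.0, 48.0], 0.64)]
wheel [([228.0, 201.0, 51.0, 45.0], 0.94)]
lever_stand [([354.0, 182.0, 41.0, 61.0], 0.62), ([221.0, 193.0, 73.0, 76.0], 0.27)]
hinge [([220.0, 195.0, 73.0, 71.0], 0.7), ([356.0, 185.0, 42.0, 61.0], 0.61)]
paddle_top [([370.0, 191.0, 25.0, 53.0], 0.94)]
lever [([369.0, 189.0, 27.0, 58.0], 0.91), ([355.0, 185.0, 40.0, 58.0], 0.62)]
jar [([311.0, 131.0, 18.0, 29.0], 0.73), ([218.0, 193.0, 74.0, 73.0], 0.32)]
pot [([129.0, 178.0, 50.0, 34.0], 0.85)]
tub [([452.0, 232.0, 50.0, 45.0], 0.85)]
side 56.682386017061575 324.25217260501114 204.49981319903594 -0.06717121515253482 [[-0.852, -0.315, 0.418, 137.16], [-0.524, 0.511, -0.682, 764.845], [0.001, -0.8, -0.6, 799.424], [0.0, 0.0, 0.0, 1.0]]
valve [([272.0, 246.0, 91.0, 83.0], 0.91)]
mark [([274.0, 244.0, 88.0, 87.0], 0.76)]
hub [([285.0, 245.0, 62.0, 41.0], 0.89), ([340.0, 161.0, 53.0, 19.0], 0.4)]
pointer [([284.0, 246.0, 65.0, 40.0], 0.67), ([340.0, 159.0, 57.0, 18.0], 0.27)]
wheel [([283.0, 243.0, 66.0, 48.0], 0.75)]
lever_stand [([327.0, 161.0, 68.0, 55.0], 0.87), ([156.0, 331.0, 94.0, 68.0], 0.41)]
hinge []
paddle_top [([339.0, 156.0, 56.0, 22.0], 0.73), ([265.0, 180.0, 21.0, 44.0], 0.33)]
lever [([341.0, 160.0, 52.0, 21.0], 0.9)]
jar [([264.0, 185.0, 22.0, 39.0], 0.95)]
pot [([158.0, 331.0, 90.0, 69.0], 0.85)]
tub [([397.0, 148.0, 39.0, 33.0], 0.85)]
```

```bash
python3 - <<'E'
import cv2,numpy as np
a=cv2.imread('pics/top0.png'); b=cv2.imread('pics/side0.png')
A=cv2.resize(a[170:290,205:405],None,fx=4,fy=4,interpolation=cv2.INTER_CUBIC)
cv2.imwrite('pics/c1.png',A)
B=cv2.resize(b[140:345,255:455],None,fx=2.9,fy=2.9,interpolation=cv2.INTER_CUBIC)
cv2.imwrite('pics/c2.png',B)
E
```

```text
(no output)
```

View pics/c1.png

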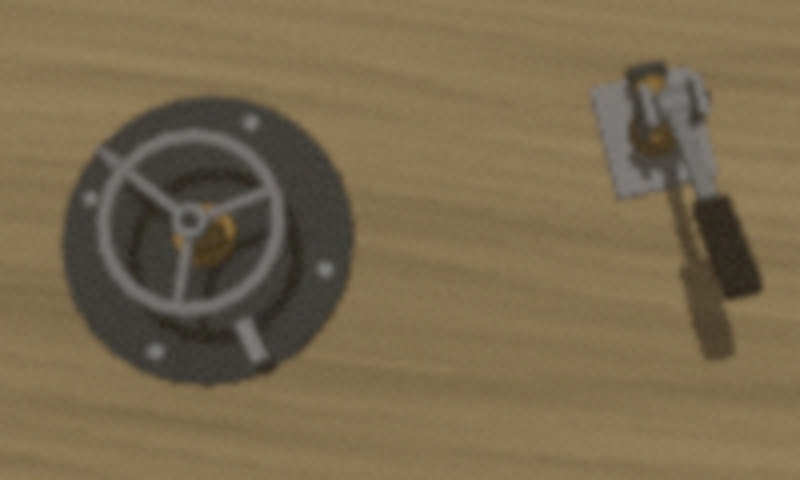

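View pics/c2.png

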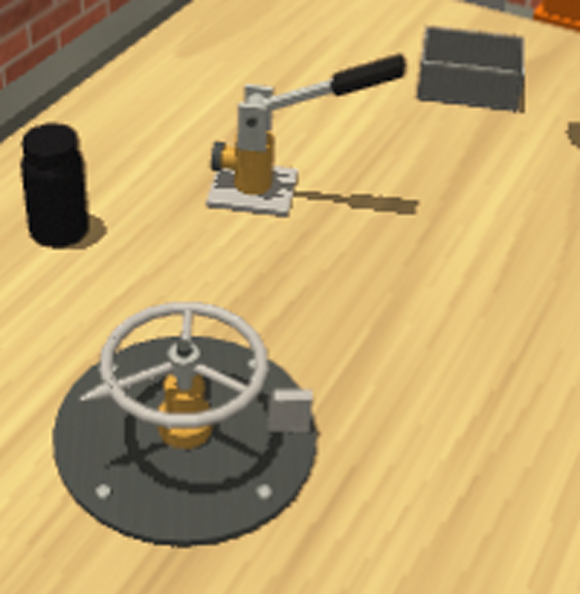

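The top crop shows the wheel hub at px (252.5,225), its pointer up-left at (231,209), and the block at (268,255). The lever's paddle runs from (382,219) to (391,244), pointing towards the robot. The side crop agrees.

```bash
python3 - <<'E'
from h import *
d=cam('top'); c=lambda x,y:(205+x/4,170+y/4)
names=['hubnut','hub','pointer','block','plate','rimring','paddle_near','paddle_far','stand plate c','spoke2','spoke3']
px=[c(190,221),c(190,221),c(103,154),c(250,338),c(208,240),c(191,222),c(742,295),c(711,198),c(655,133),c(272,190),c(180,303)]
z=[115,100,100,55,10,100,190,155,8,100,100]
P=onz(d,px,z)
for n,p in zip(names,P): print(n,p.round(1))
h=onz(d,[px[5]],[100])[0]
for q in [2,3,9,10]:
    v=P[q]-h; print(names[q],np.degrees(np.arctan2(v[1],v[0])),np.hypot(*v[:2]))
for q in ['jar','pot','tub']:
    b=search_frame(q,'top')[0]['box']; print(q,onz(d,[(b[0]+b[2]/2,b[1]+b[3]/2)],[50])[0].round())
# side
e=cam('side'); s=lambda x,y:(255+x/2.9,140+y/2.9)
for n,p,zz in [('hub',(184,352),112),('rimc',(184,364),100),('pointer',(80,399),100),('block',(292,397),55),('plate',(185,440),8),('padtip',(403,65),190),('padfar',(335,82),155)]:
    print('side',n,onz(e,[s(*p)],[zz])[0].round(1))
E
```

```text
hubnut [501.  193.5 115. ]
hub [502.9 196.1 100. ]
pointer [548.9 273.5 100. ]
block [419.1 141.2  55. ]
plate [499.9 193.7  10. ]
rimring [502.2 195.2 100. ]
paddle_near [ 483.1 -230.8  190. ]
paddle_far [ 558.8 -207.8  155. ]
stand plate c [ 636.3 -177.5    8. ]
spoke2 [535.1 134.5 100. ]
spoke3 [437.4 194.4 100. ]
pointer 59.24002361999258 91.2005391199416
block -146.98702634226015 99.0615083524957
spoke2 -61.51818621888354 69.06962407501669
spoke3 -179.3048405395208 64.80445391863014
jar [806.  16.  50.]
pot [573. 546.  50.]Traceback (most recent call last):
  File "<stdin>", line 12, in <module>
IndexError: list index out of range
```

```bash
python3 - <<'E'
from h import *
d=cam('top'); c=lambda x,y:(205+x/4,170+y/4)
e=cam('side'); s=lambda x,y:(255+x/2.9,140+y/2.9)
for n,p,zz in [('hub',(184,345),115),('rimc',(184,364),100),('pointer',(80,399),100),('block',(292,393),55),('plate',(185,440),8),('padtip',(400,65),203),('padfar',(335,80),165)]:
    print('side',n,onz(e,[s(*p)],[zz])[0].round(1))
print('top pad',onz(d,[c(742,295),c(711,198)],[205,168]).round(1))
# fit stand pose: paddle end centres in both views, edges of centreline
from scipy.optimize import least_squares
def pts(q,a=0.45):
    x,y,t=q; ux=np.array([np.cos(t),np.sin(t),0]); H=np.array([x,y,0])+140*ux+[0,0,120]
    dr=-ux*np.cos(a)+np.array([0,0,np.sin(a)]); nrm=ux*np.sin(a)+np.array([0,0,np.cos(a)])
    return np.array([H+dr*182.5+nrm*9, H+dr*97.5+nrm*9])
tc=np.array([c(743,294),c(712,199)]); sc=np.array([s(400,63),s(335,78)])
f=lambda q:np.r_[(proj(d,pts(q))-tc).ravel(),(proj(e,pts(q))-sc).ravel()]
r=least_squares(f,[500,-220,0.3]); print(r.x,r.fun.round(1)); print(pts(r.x).round(1), pts(r.x).mean(0))
for q in ['jar','pot','tub']:
    b=search_frame(q,'side')
    if b: b=b[0]['box'];print(q,onz(e,[(b[0]+b[2]/2,b[1]+b[3]/2)],[50])[0].round())
E
```

```text
side hub [504.7 194.2 115. ]
side rimc [500.1 201.7 100. ]
side pointer [554.1 283.7 100. ]
side block [419.1 144.4  55. ]
side plate [494.9 209.7   8. ]
side padtip [ 484.1 -216.5  203. ]
side padfar [ 555.9 -208.6  165. ]
top pad [[ 481.2 -228.2  205. ]
 [ 556.4 -205.9  168. ]]
[ 5.02213441e+02 -2.20177295e+02  2.61309625e-01] [-1.  -0.4 -0.2 -0.4  1.7 -1.6 -0.4 -0.4]
[[ 482.5 -225.5  207.5]
 [ 556.4 -205.7  170.5]] [ 519.45950226 -215.56527827  188.9991987 ]
jar [802.  -2.  50.]
pot [575. 543.  50.]
tub [ 485. -500.   50.]
```

Call:
servo_tool(turn=[[0,0,0],[0,0,0],[0,0,0],[0,0,0],[0,0,0]], dp=[[0.01,0.05,0.03],[0.01,0.05,0.03],[0.01,0.06,0],[0.01,0.06,0],[0.01,0.06,0]], fingers=[0,0,0,0,0])

```text
clock: 2.38
position: [285.6, -295.0, 290.3]
ee_rot: [-0.188, 0.982, 0.001, 0.0]
contact_force: [1.5, -0.5, -0.3]
gripper_width: 0.1
```

Call:
servo_tool(turn=[[0,0,0],[0,0,0],[0,0,0],[0,0,0],[0,0,0]], dp=[[0.028,0.053,0],[0.028,0.053,0],[0.028,0.053,0],[0.028,0.053,0],[0.028,0.053,0]], fingers=[0,0,0,0,0])

```text
clock: 3.0
position: [426.7, -20.6, 293.6]
ee_rot: [-0.188, 0.982, -0.0, 0.005]
contact_force: [1.0, -0.9, -0.4]
gripper_width: -0.2
```

Call:
servo_tool(turn=[[0,0,0],[0,0,0],[0,0,0],[0,0,0],[0,0,0]], dp=[[0.028,0.053,0],[0.028,0.053,0],[0.028,0.053,0],[0.028,0.053,0],[0.02,0.03,-0.04]], fingers=[0,0,0,0,0])

```text
clock: 3.62
position: [563.7, 233.3, 258.0]
ee_rot: [-0.191, 0.982, 0.001, 0.011]
contact_force: [0.3, -0.5, 0.0]
gripper_width: -0.3
```

Call:
servo_tool(turn=[[0,0,0],[0,0,0],[0,0,0],[0,0,0],[0,0,0]], dp=[[-0.009,-0.02,-0.03],[-0.009,-0.02,-0.03],[0,0,-0.03],[0,0,-0.02],[0,0,0]], fingers=[0,0,0,0,0])

```text
clock: 4.25
position: [544.5, 194.5, 139.4]
ee_rot: [-0.193, 0.981, -0.0, 0.007]
contact_force: [-0.6, -0.3, 0.8]
gripper_width: 0.5
```

```bash
python3 - <<'E'
from h import *
d=cam('side');cv2.imwrite('pics/s1.png',cv2.resize(d['img'][150:350,220:400,::-1],None,fx=3,fy=3,interpolation=cv2.INTER_CUBIC)); s=read_state(); print(s['position'])
E
```

```text
[545.26061723 194.98509443 140.55228301]
```

View pics/s1.png

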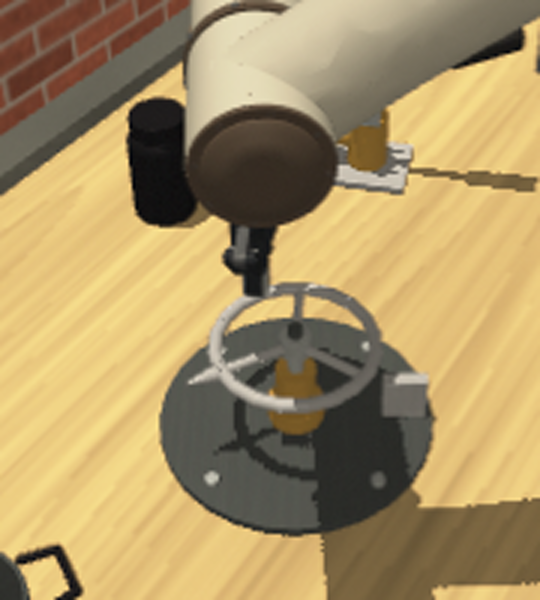

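The fingers hang above the sector behind the pointer's spoke, with their tip at about px (306,248). I'll go down into it.

Call:
servo_tool(turn=[[0,0,0],[0,0,0],[0,0,0],[0,0,0],[0,0,0]], dp=[[0,0,-0.02],[0,0,-0.02],[0,0,-0.013],[0,0,0],[0,0,0]], fingers=[0,0,0,0,0])

```text
clock: 4.92
position: [549.8, 197.7, 93.2]
ee_rot: [-0.194, 0.981, 0.002, 0.015]
contact_force: [-0.0, -1.0, 0.4]
gripper_width: -0.4
```

Call:
servo_tool(turn=[[0,0,0],[0,0,0],[0,0,0],[0,0,0],[0,0,0]], dp=[[-0.006,0.008,-0.006],[-0.006,0.01,0],[-0.007,0.01,0],[-0.01,0.008,0],[-0.01,0.006,0]], fingers=[0,0,0,0,0])

```text
clock: 5.55
position: [512.0, 241.2, 89.0]
ee_rot: [-0.194, 0.981, 0.001, 0.018]
contact_force: [4.7, -1.2, -0.7]
gripper_width: 0.1
```

Call:
servo_tool(turn=[[0,0,0],[0,0,0],[0,0,0],[0,0,0],[0,0,0]], dp=[[-0.012,-0.001,-0.002],[-0.012,-0.003,0],[-0.01,-0.005,0],[-0.009,-0.007,0],[-0.006,-0.008,0]], fingers=[0,0,0,0,0])

```text
clock: 6.18
position: [471.0, 228.2, 93.2]
ee_rot: [-0.2, 0.979, 0.008, 0.034]
contact_force: [3.5, 2.8, -0.8]
gripper_width: -0.4
```

```bash
python3 - <<'E'
from h import *
s=read_state(); print(s['position'],s['contact_force'])
a=cam('top')['img'][180:280,205:315,::-1];b=cam('side')['img'][220:340,260:380,::-1]
cv2.imwrite('pics/w2.png',np.hstack([cv2.resize(a,(440,400),interpolation=cv2.INTER_CUBIC),cv2.resize(b,(350,400),interpolation=cv2.INTER_CUBIC)]))
E
```

```text
[470.95932216 228.18348565  93.23570413] [ 3.46566928  2.78343005 -0.79562999]
```

View pics/w2.png

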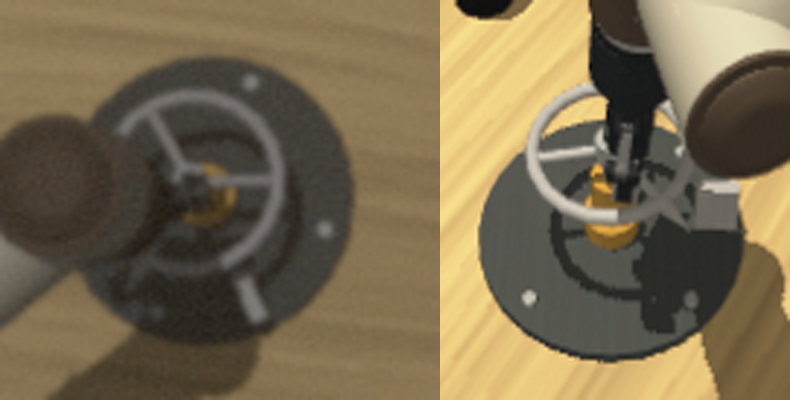

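Call:
servo_tool(turn=[[0,0,0],[0,0,0],[0,0,0],[0,0,0],[0,0,0]], dp=[[-0.006,-0.007,-0.004],[-0.005,-0.008,-0.002],[-0.003,-0.009,0],[-0.001,-0.008,0],[0,0,0]], fingers=[0,0,0,0,0])

```text
clock: 6.9
position: [460.6, 200.8, 92.0]
ee_rot: [-0.201, 0.979, 0.011, 0.041]
contact_force: [0.7, 1.0, 1.8]
gripper_width: 0.1
```

```bash
python3 - <<'E'
from h import *
s=read_state(); print(s['position'],s['contact_force'])
d=cam('top');a=d['img'][180:280,205:315,::-1].copy();A=cv2.resize(a,(660,600),interpolation=cv2.INTER_CUBIC)
p=(proj(d,[[502+70*np.cos(t),196+70*np.sin(t),100] for t in np.radians(np.arange(0,360,30))])-[205,180])*6
for i,q in enumerate(p): cv2.putText(A,str(i*30),tuple(int(v) for v in q),0,.4,(0,255,0),1)
cv2.imwrite('pics/w3.png',A)
E
```

```text
[460.56461127 200.75130169  91.96508605] [0.73742773 1.04236875 1.75070419]
```

View pics/w3.png

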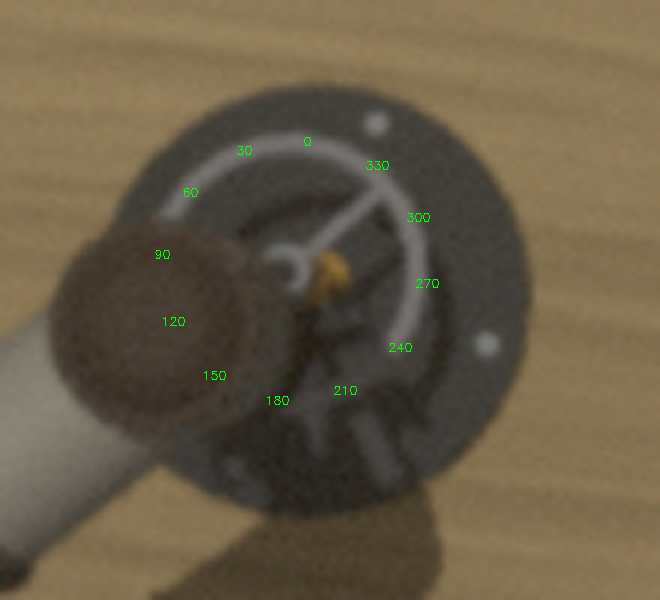

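The spoke opposite shows at about 318°, so the pointer is at about 198° and the block at about 213°. It needs about 15° more.

Call:
servo_tool(turn=[[0,0,0],[0,0,0],[0,0,0],[0,0,0],[0,0,0]], dp=[[-0.001,-0.005,-0.002],[0,-0.005,0],[0,0,0],[0,0,0],[0,0,0]], fingers=[0,0,0,0,0])

```text
clock: 7.58
position: [460.1, 191.5, 90.1]
ee_rot: [-0.202, 0.978, 0.011, 0.041]
contact_force: [0.7, 3.1, 3.4]
gripper_width: -0.1
```

```bash
cat > ang.py <<'E'
from h import *
# wheel angle: unwrap the wheel plane (z=100) to polar, find bright spokes (120 deg periodic score) and show
def polar(d,hub):
    th=np.radians(np.arange(0,360,1.)); r=np.arange(20,62,1.)
    G=np.array([[hub[0]+b*np.cos(t),hub[1]+b*np.sin(t),100] for t in th for b in r])
    p=proj(d,G).astype(np.float32)
    g=cv2.cvtColor(d['img'],cv2.COLOR_RGB2GRAY)
    return cv2.remap(g,p[:,0].reshape(360,-1),p[:,1].reshape(360,-1),cv2.INTER_LINEAR).mean(1)
E
python3 - <<'E'
from ang import *
s=read_state(); print(s['position'],s['contact_force'])
for n in ['top','side']:
    m=polar(cam(n),(502,196)); print(n,m[::4].astype(int).tolist())
    pk=[(i,int(m[i])) for i in range(360) if m[i]==max(m[(i+k)%360] for k in range(-12,13))]; print(pk)
E
```

```text
[460.08488818 191.45400898  90.07199407] [0.69643699 3.06003279 3.38051931]
top [58, 58, 58, 58, 58, 58, 58, 57, 57, 57, 56, 56, 58, 59, 60, 62, 64, 66, 65, 62, 58, 57, 57, 57, 58, 58, 58, 59, 59, 60, 60, 60, 59, 59, 58, 57, 57, 55, 54, 52, 53, 52, 54, 59, 62, 61, 59, 58, 58, 56, 53, 50, 49, 46, 44, 42, 42, 41, 43, 46, 48, 53, 58, 61, 63, 64, 66, 66, 65, 64, 64, 66, 66, 67, 66, 67, 67, 65, 64, 62, 64, 72, 89, 105, 102, 84, 71, 63, 60, 58]
[(18, 58), (68, 66), (69, 66), (70, 66), (117, 61), (176, 62), (265, 66), (300, 67), (302, 67), (333, 106), (334, 106)]
side [136, 122, 115, 104, 96, 89, 86, 87, 87, 87, 87, 87, 87, 87, 87, 87, 88, 90, 93, 90, 109, 165, 180, 145, 116, 133, 128, 114, 103, 98, 101, 103, 98, 92, 93, 93, 90, 89, 87, 84, 80, 76, 65, 56, 56, 57, 58, 60, 55, 53, 60, 69, 83, 91, 92, 92, 86, 72, 73, 78, 75, 73, 71, 65, 55, 58, 75, 98, 128, 149, 161, 167, 170, 169, 166, 167, 167, 167, 167, 169, 170, 171, 174, 192, 188, 176, 174, 162, 149, 141]
[(39, 87), (87, 185), (188, 60), (222, 93), (288, 170), (334, 194)]
```

Call:
servo_tool(turn=[[0,0,0],[0,0,0],[0,0,0],[0,0,0],[0,0,0]], dp=[[0,0.006,0],[0,0.002,0.01],[0,0,0.03],[0,0,0.05],[0,0,0.06]], fingers=[0,0,0,0,0])

```text
clock: 8.3
position: [453.0, 193.6, 237.5]
ee_rot: [-0.201, 0.979, 0.005, 0.03]
contact_force: [1.6, 0.6, 0.3]
gripper_width: 0.2
```

Call:
servo_tool(turn=[[0,0,0],[0,0,0],[0,0,0],[0,0,0],[0,0,0]], dp=[[0,-0.05,0.03],[0,-0.06,0.01],[0,-0.06,0],[0,-0.06,0],[0,-0.03,0]], fingers=[0,0,0,0,0])

```text
clock: 8.93
position: [450.8, -71.6, 286.3]
ee_rot: [-0.204, 0.978, 0.006, 0.034]
contact_force: [-0.3, -0.4, -0.4]
gripper_width: 0.3
```

```bash
python3 - <<'E'
from ang import *
s=read_state(); print(s['position'],s['ee_rot'],s['contact_force'])
for n in ['top','side']:
    d=cam(n); m=polar(d,(502,196))
    print(n,[(i,int(m[i])) for i in range(360) if m[i]==max(m[(i+k)%360] for k in range(-12,13))])
    if n=='top': A=cv2.resize(d['img'][180:280,205:315,::-1],(440,400),interpolation=cv2.INTER_CUBIC)
    else: B=cv2.resize(d['img'][220:340,260:380,::-1],(350,400),interpolation=cv2.INTER_CUBIC)
cv2.imwrite('pics/w4.png',np.hstack([A,B]))
E
```

```text
[450.79920087 -71.64151367 286.34968827] [-0.20402934  0.97836878  0.00619206  0.03358905] [-0.30183842 -0.39674576 -0.37782644]
top [(19, 60), (45, 60), (46, 60), (88, 106), (185, 125), (187, 125), (333, 106)]
side [(38, 86), (39, 86), (87, 183), (211, 196), (288, 168), (334, 192)]
```

View pics/w4.png

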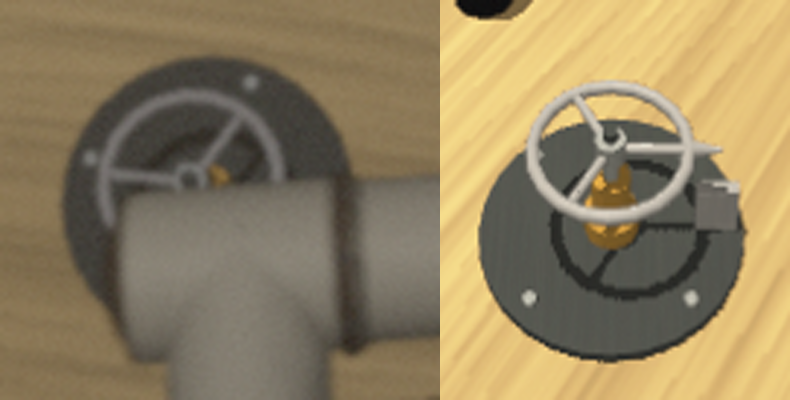

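Call:
servo_tool(turn=[[-0.013,0.032,0],[-0.013,0.032,0],[0,0,0],[0,0,0],[0,0,0]], dp=[[0.02,-0.045,0],[0.02,-0.045,0],[0.02,-0.045,0],[0,0,0],[0,0,-0.02]], fingers=[0,0,0,0,0])

```text
clock: 9.65
position: [511.2, -208.0, 267.2]
ee_rot: [-0.204, 0.979, 0.001, -0.002]
contact_force: [-0.6, 0.7, -0.6]
gripper_width: -0.1
```

```bash
python3 - <<'E'
from ang import *
s=read_state(); print(s['position'],s['ee_rot'],s['contact_force'])
d=cam('top'); m=polar(d,(502,196))
print([(i,int(m[i])) for i in range(360) if m[i]==max(m[(i+k)%360] for k in range(-12,13))])
cv2.imwrite('pics/w5.png',cv2.resize(d['img'][180:280,205:315,::-1],(770,700),interpolation=cv2.INTER_CUBIC)[:600])
E
```

```text
[ 511.21785586 -207.9935563   267.23824675] [-2.04494423e-01  9.78864646e-01  6.14584291e-04 -2.37859182e-03] [-0.58733724  0.73676002 -0.58553722]
[(11, 59), (30, 60), (46, 60), (88, 107), (185, 69), (211, 107), (260, 70), (296, 69), (297, 69), (333, 107)]
```

View pics/w5.png

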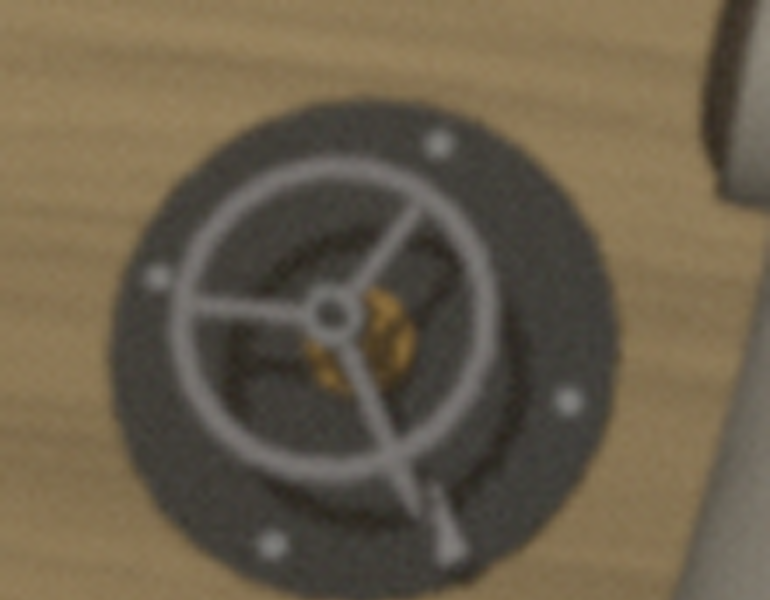

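```bash
python3 - <<'E'
from h import *
d=cam('top')
p=np.array([(440,145),(570,403),(272,546),(158,277)])/7+[205,180]
P=onz(d,p,np.full(4,12.)); c=P.mean(0); v=P-c
print(c.round(1),np.degrees(np.arctan2(v[:,1],v[:,0])).round(1),np.hypot(v[:,0],v[:,1]).round(1))
# initial block top ends, c1 crop
q=onz(d,[(205+x/4,170+y/4) for x,y in [(242,321),(259,357)]],[55,55]); w=q-c
print(q.round(1),np.degrees(np.arctan2(w[:,1],w[:,0]))%360,np.hypot(w[:,0],w[:,1]))
E
```

```text
[503.8 195.8  12. ] [-14.  -99.9 164.9  78.9] [104.  106.9 106.2 104.6]
[[432.  149.6  55. ]
 [404.8 131.8  55. ]] [212.78387449 212.86808632] [ 85.40334553 117.92249557]
```

Call:
servo_tool(turn=[[0,0,0],[0,0,0],[0,0,0],[0,0,0],[0,0,0]], dp=[[0.004,-0.004,-0.015],[0.004,-0.004,-0.02],[0,0,-0.015],[0,0,-0.01],[0,0,0]], fingers=[0,0,0,0,0])

```text
clock: 10.38
position: [517.3, -212.5, 202.8]
ee_rot: [-0.207, 0.978, 0.002, -0.005]
contact_force: [0.6, 0.1, -0.1]
gripper_width: -0.1
```

Call:
servo_tool(turn=[[0,0,0],[0,0,0],[0,0,0],[0,0,0],[0,0,0]], dp=[[0,-0.003,-0.01],[-0.001,-0.001,-0.008],[-0.002,-0.001,-0.008],[-0.003,0,-0.008],[-0.002,0,-0.006]], fingers=[0,0,0,0,0])

```text
clock: 11.0
position: [510.6, -219.6, 165.0]
ee_rot: [-0.208, 0.978, -0.001, -0.002]
contact_force: [-0.4, -1.3, 5.0]
gripper_width: 0.2
```

Call:
servo_tool(turn=[[0,0,0],[0,0,0],[0,0,0],[0,0,0],[0,0,0]], dp=[[-0.003,0,-0.007],[-0.002,0,-0.007],[-0.001,0,-0.007],[-0.001,0,-0.006],[0,0,-0.003]], fingers=[0,0,0,0,0])

```text
clock: 11.62
position: [504.9, -221.8, 136.0]
ee_rot: [-0.208, 0.978, -0.003, 0.0]
contact_force: [-1.9, -0.2, 6.0]
gripper_width: 0.1
```

```bash
python3 - <<'E'
from h import *
s=read_state(); print(s['position'],s['contact_force'])
d=cam('side')
print(proj(d,[[502,-220,129],[635,-185,120],[461,-231,120]]))
cv2.imwrite('pics/l1.png',cv2.resize(d['img'][100:250,300:450,::-1],(600,600),interpolation=cv2.INTER_CUBIC))
E
```

```text
[ 504.89095573 -221.78308181  135.99572545] [-1.92937675 -0.17087945  6.02523129]
[[385.87824657 179.85782568]
 [345.55086073 175.61539976]
 [398.35313623 184.17518957]]
```

View pics/l1.png

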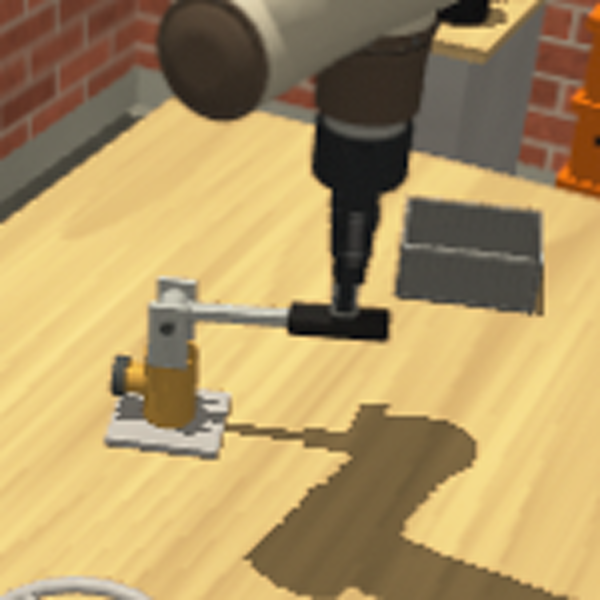

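The picture shows the fingers mid-paddle. The lever's end is about 3 px above its level position, so it is about 0.05 rad short. I'll go down about 6 mm more.

Call:
servo_tool(turn=[[0,0,0],[0,0,0],[0,0,0],[0,0,0],[0,0,0]], dp=[[0,0,-0.004],[0,0,-0.003],[0,0,-0.001],[0,0,0],[0,0,0]], fingers=[0,0,0,0,0])

```text
clock: 12.3
position: [504.3, -222.0, 128.8]
ee_rot: [-0.208, 0.978, -0.004, 0.001]
contact_force: [-1.2, -0.1, 6.9]
gripper_width: 0.2
```

Call:
servo_tool(turn=[[0,0,0],[0,0,0],[0,0,0],[0,0,0],[0,0,0]], dp=[[0,0,0],[0,0,0],[0,0,0],[0,0,0],[0,0,0]], fingers=[0,0,0,0,0])

```text
clock: 12.92
position: [504.4, -222.0, 130.6]
ee_rot: [-0.208, 0.978, -0.004, 0.002]
contact_force: [-1.5, 1.1, 7.1]
gripper_width: -0.1
```

Call:
servo_tool(turn=[[0,0,0],[0,0,0],[0,0,0],[0,0,0],[0,0,0]], dp=[[0,0,0],[0,0,0],[0,0,0],[0,0,0],[0,0,0]], fingers=[0,0,0,0,0])

```text
clock: 13.55
position: [504.5, -221.9, 132.1]
ee_rot: [-0.209, 0.978, -0.005, 0.003]
contact_force: [-1.9, 0.4, 6.5]
gripper_width: -0.1
```

```bash
python3 - <<'E'
from ang import *
s=read_state(); print(s['clock'],s['position'],s['contact_force'],np.abs(s['joint_vel']).max())
d=cam('top'); m=polar(d,(502,196))
print([(i,int(m[i])) for i in range(360) if m[i]>90 and m[i]==max(m[(i+k)%360] for k in range(-12,13))])
d=cam('side'); r=regions_of('paddle_top','side')
print([(np.round(x['box']).tolist(),x['score']) for x in r[:2]])
H=np.array([502.2,-220.2,0])+140*np.array([np.cos(.26),np.sin(.26),0])+[0,0,120]
for a in (.35,.45,.55):
    b=.45-a; u=np.array([np.cos(.26),np.sin(.26),0]); dr=-u*np.cos(b)+np.array([0,0,np.sin(b)])
    print(a,proj(d,[H+dr*182.5,H+dr*97.5]).round(1).tolist())
cv2.imwrite('pics/l2.png',cv2.resize(d['img'][150:210,320:420,::-1],(800,480),interpolation=cv2.INTER_CUBIC))
E
```

```text
13.55 [ 504.49670161 -221.91849287  132.07841554] [-1.91085022  0.40922904  6.54362358] 0.004812838048901262
[(88, 106), (211, 108), (333, 106), (334, 106)]
[([340.0, 171.0, 56.0, 17.0], 0.53)]
0.35 [[398.7, 179.5], [373.1, 177.6]]
0.45 [[398.3, 184.1], [373.0, 180.0]]
0.55 [[397.4, 188.6], [372.6, 182.5]]
```

View pics/l2.png

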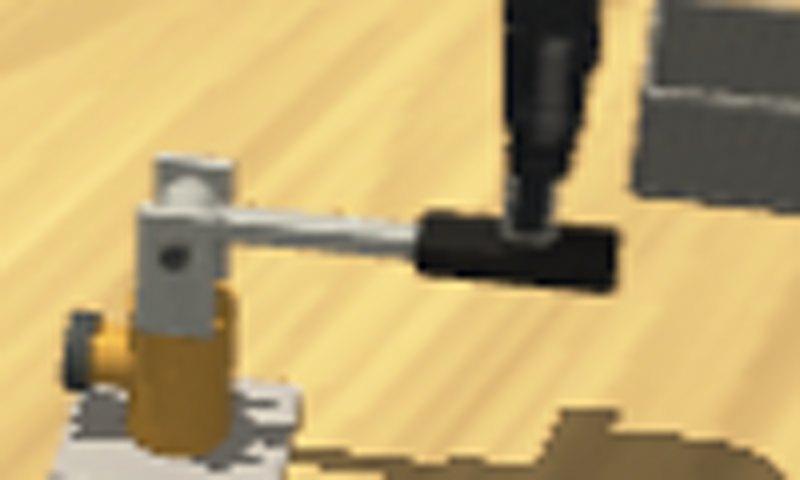

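Call:
servo_tool(turn=[[0,0,0],[0,0,0],[0,0,0],[0,0,0],[0,0,0]], dp=[[0,0,-0.003],[0,0,-0.002],[0,0,-0.0005],[0,0,-0.0005],[0,0,-0.0005]], fingers=[0,0,0,0,0])

```text
clock: 14.32
position: [504.2, -222.0, 127.2]
ee_rot: [-0.209, 0.978, -0.006, 0.004]
contact_force: [-2.0, 0.8, 7.4]
gripper_width: 0.0
```

Call:
servo_tool(turn=[[0,0,0],[0,0,0],[0,0,0],[0,0,0],[0,0,0]], dp=[[0,0,-0.0005],[0,0,-0.0005],[0,0,-0.0005],[0,0,-0.0005],[0,0,-0.0005]], fingers=[0,0,0,0,0])

```text
clock: 14.95
position: [504.2, -222.0, 126.7]
ee_rot: [-0.209, 0.978, -0.006, 0.006]
contact_force: [-2.0, -0.2, 7.1]
gripper_width: -0.0
```

```bash
python3 - <<'E'
from h import *
for i in range(6):
    s=read_state(); print(s['clock'],s['position'].round(1) if hasattr(s['position'],'round') else s['position'],np.round(s['contact_force'],1)); d=cam('side')
cv2.imwrite('pics/l3.png',cv2.resize(d['img'][150:210,320:420,::-1],(800,480),interpolation=cv2.INTER_CUBIC))
E
```

```text
14.95 [ 504.2 -222.   126.7] [-2.  -0.2  7.1]
15.0 [ 504.2 -222.   126.7] [-1.2  0.8  6.7]
15.05 [ 504.2 -222.1  126.7] [-2.5  0.2  7.4]
15.1 [ 504.2 -222.1  126.7] [-2.1  0.5  6.6]
15.15 [ 504.2 -222.1  126.7] [-1.2  0.1  7.2]
15.2 [ 504.2 -222.1  126.7] [-1.2  0.4  6.8]
```

View pics/l3.png

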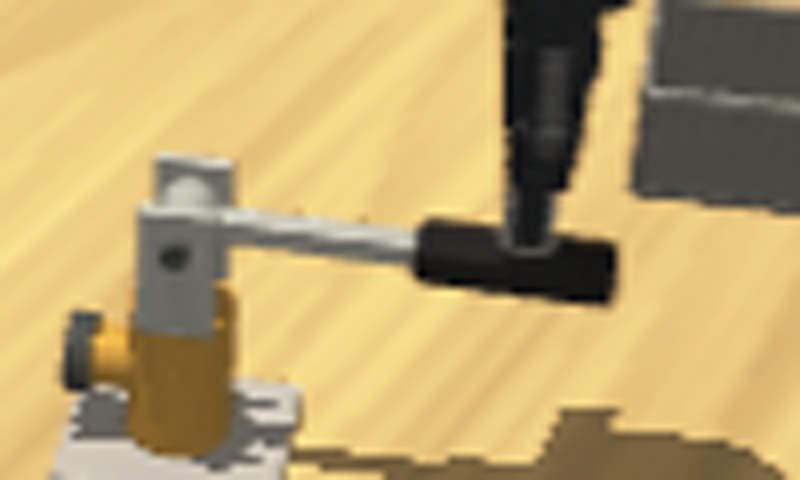

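```bash
python3 -c "
from bench import *
print(job_done())"
```

```text
the job is handed in; nothing more can be done
None
```

The rinse line is set up: the wheel is on the mark, and the fingers were holding the lever level when I handed the job in. The hand-in gives no verdict, so this rests on my own checks.

- **Wheel:** I pushed a spoke anticlockwise from inside the rim with the closed fingers. In the last top picture the spokes were at 88°, 211° and 333°, which puts the pointer at about 210.7°. The block measures about 212.7°, so the pointer is about 0.035 rad short, within the 0.12 rad allowed.
- **Lever:** I then pressed the paddle down and held it for about 3 s. The tool height gives a lever angle of about 0.466 rad and the last side picture gives about 0.447 rad, so it is close to level (0.45). The upward force on the fingers was about 7 N, and the position stayed within 0.1 mm over the last 0.25 s.
- **Disagreements:** While I was holding the lever, it drifted up about 3 mm. At that point the picture put it at 0.38–0.41 rad and the tool height at about 0.43 rad. I pressed it down again, and the two then agreed.
- **Jar, pot and tub:** The arm never went near them by its planned path, but I did not re-measure their positions at the end.

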